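Put the seed tins back into the seed box in sowing order

TASK

Sowing is done: put the four seed tins from the rack back into the wooden seed box, one to a compartment, in the same left-to-right order in which they stand on the rack (left and right as seen from the robot, and as the labels on the rack still show). Stand each tin upright on the box floor in the middle of its compartment, and keep the tins upright all the way so that no seed spills from the push-on lids.

Things in the scene. Friction and masses are not known exactly. Their poses are not given: they have to be found in the camera images.
- tin_red_mid (a point): Loose round aluminium seed tin with a red lid and red band, 44 mm across, 60 mm tall, 55 to 105 g; the point is its centre, 30 mm above its foot, z up along the tin. It starts upright in one of the rack's sockets and can be gripped across the middle or higher.
- tin_yellow_mid (a point): Loose round aluminium seed tin with a yellow lid and yellow band, 44 mm across, 60 mm tall, 55 to 105 g; the point is its centre, 30 mm above its foot, z up along the tin. It starts upright in one of the rack's sockets and can be gripped across the middle or higher.
- tin_blue_mid (a point): Loose round aluminium seed tin with a blue lid and blue band, 44 mm across, 60 mm tall, 55 to 105 g; the point is its centre, 30 mm above its foot, z up along the tin. It starts upright in one of the rack's sockets and can be gripped across the middle or higher.
- tin_white_mid (a point): Loose round aluminium seed tin with a white lid and white band, 44 mm across, 60 mm tall, 55 to 105 g; the point is its centre, 30 mm above its foot, z up along the tin. It starts upright in one of the rack's sockets and can be gripped across the middle or higher.
- label_red: Fixed flat red plastic plant label, 24 x 40 x 3 mm, lying on the far edge of the rack straight behind (rack +x, 77 mm from) the socket where the red tin starts; it stays on the rack. Origin at the centre of its underside, axes as the rack's.
- label_yellow: Fixed flat yellow plastic plant label, 24 x 40 x 3 mm, lying on the far edge of the rack straight behind (rack +x, 77 mm from) the socket where the yellow tin starts; it stays on the rack. Origin at the centre of its underside, axes as the rack's.
- label_blue: Fixed flat blue plastic plant label, 24 x 40 x 3 mm, lying on the far edge of the rack straight behind (rack +x, 77 mm from) the socket where the blue tin starts; it stays on the rack. Origin at the centre of its underside, axes as the rack's.
- label_white: Fixed flat white plastic plant label, 24 x 40 x 3 mm, lying on the far edge of the rack straight behind (rack +x, 77 mm from) the socket where the white tin starts; it stays on the rack. Origin at the centre of its underside, axes as the rack's.
- rack: Fixed pale wooden board, 150 mm (its x, away from the robot) by 270 mm (its y, to the robot's left), 18 mm high, turned up to 17 degrees; origin at the centre of its underside. Four sockets 49 mm wide, 5 mm deep, in a row at x -25, y +96, +32, -32, -96 mm; tins' feet stand 13 mm above the origin. Labels lie along its far edge (x +52 mm), before a 5 mm lip.
- seed_box: Fixed wooden box, lid off, 146 mm (its x, away from the robot) by 279 mm (its y, to the robot's left), 72 mm high, walls 8 mm, turned up to 17 degrees; origin at the centre of its underside, inner floor 6 mm above it. Dividers 5 mm thick, reaching 42 mm up, part it into one row of four compartments 130 (x) by 62 mm (y), centred at x 0, y +100.5, +33.5, -33.5, -100.5 mm.
Things that resemble listed ones, but are neither listed nor needed, are in the scene too. Of the things like the part that bears tin_red_mid, leave any that is black or purple; of the rest the larger one is meant.

How it is judged:
At the end, for the whole second after the job is handed in: Each tin stands in the compartment whose place, counted from the left, equals that of its label on the rack: within 15 mm of the compartment's centre along the row and 18 mm across, on the box floor (centre 30 to 41 mm above the box's underside), upright within 7 degrees, at rest (((y of label_red in the frame of rack between 0.066 and 0.126 m and y of tin_red_mid in the frame of seed_box between 0.0855 and 0.1155 m) or (y of label_red in the frame of rack between 0.002 and 0.062 m and y of tin_red_mid in the frame of seed_box between 0.0185 and 0.0485 m) or (y of label_red in the frame of rack between -0.062 and -0.002 m and y of tin_red_mid in the frame of seed_box between -0.0485 and -0.0185 m) or (y of label_red in the frame of rack between -0.126 and -0.066 m and y of tin_red_mid in the frame of seed_box between -0.1155 and -0.0855 m)) and x of tin_red_mid in the frame of seed_box between -0.018 and 0.018 m and z of tin_red_mid in the frame of seed_box between 0.03 and 0.041 m and angle between each of tin_red_mid, tin_yellow_mid, tin_blue_mid, tin_white_mid's own z axis and vertical below 0.12 rad and linear speed of each of tin_red, tin_yellow, tin_blue, tin_white below 0.02 m/s and ((y of label_yellow in the frame of rack between 0.066 and 0.126 m and y of tin_yellow_mid in the frame of seed_box between 0.0855 and 0.1155 m) or (y of label_yellow in the frame of rack between 0.002 and 0.062 m and y of tin_yellow_mid in the frame of seed_box between 0.0185 and 0.0485 m) or (y of label_yellow in the frame of rack between -0.062 and -0.002 m and y of tin_yellow_mid in the frame of seed_box between -0.0485 and -0.0185 m) or (y of label_yellow in the frame of rack between -0.126 and -0.066 m and y of tin_yellow_mid in the frame of seed_box between -0.1155 and -0.0855 m)) and x of tin_yellow_mid in the frame of seed_box between -0.018 and 0.018 m and z of tin_yellow_mid in the frame of seed_box between 0.03 and 0.041 m and ((y of label_blue in the frame of rack between 0.066 and 0.126 m and y of tin_blue_mid in the frame of seed_box between 0.0855 and 0.1155 m) or (y of label_blue in the frame of rack between 0.002 and 0.062 m and y of tin_blue_mid in the frame of seed_box between 0.0185 and 0.0485 m) or (y of label_blue in the frame of rack between -0.062 and -0.002 m and y of tin_blue_mid in the frame of seed_box between -0.0485 and -0.0185 m) or (y of label_blue in the frame of rack between -0.126 and -0.066 m and y of tin_blue_mid in the frame of seed_box between -0.1155 and -0.0855 m)) and x of tin_blue_mid in the frame of seed_box between -0.018 and 0.018 m and z of tin_blue_mid in the frame of seed_box between 0.03 and 0.041 m and ((y of label_white in the frame of rack between 0.066 and 0.126 m and y of tin_white_mid in the frame of seed_box between 0.0855 and 0.1155 m) or (y of label_white in the frame of rack between 0.002 and 0.062 m and y of tin_white_mid in the frame of seed_box between 0.0185 and 0.0485 m) or (y of label_white in the frame of rack between -0.062 and -0.002 m and y of tin_white_mid in the frame of seed_box between -0.0485 and -0.0185 m) or (y of label_white in the frame of rack between -0.126 and -0.066 m and y of tin_white_mid in the frame of seed_box between -0.1155 and -0.0855 m)) and x of tin_white_mid in the frame of seed_box between -0.018 and 0.018 m and z of tin_white_mid in the frame of seed_box between 0.03 and 0.041 m); the robot touches nothing.
It fails at once if the red tin is tipped by more than 40 degrees (angle between tin_red_mid's own z axis and vertical above 0.7 rad).
It fails at once if the yellow tin is tipped by more than 40 degrees (angle between tin_yellow_mid's own z axis and vertical above 0.7 rad).
It fails at once if the blue tin is tipped by more than 40 degrees (angle between tin_blue_mid's own z axis and vertical above 0.7 rad).
It fails at once if the white tin is tipped by more than 40 degrees (angle between tin_white_mid's own z axis and vertical above 0.7 rad).
It also fails if it takes over 109 s, if anything falls off the work surface, if the arm or the gripper's body presses on something with over 40 N, if the wrist force passes 120 N, or if a joint passes its speed limit or range.

ROBOT

A 6-joint arm with a two-finger parallel gripper is mounted at the origin on the work surface. World frame = base frame: x ahead of the robot, y to its left, z up, the work surface at z = 0. Lengths are in m, angles in rad, forces in N, time in s.
With the tool pointing down it reaches from about 0.225 to 0.875 m from the base axis. Payload 3.4 kg.
Tool frame: the origin (TCP) lies between the finger pads; the fingertips stand 19 mm ahead of it and the grasp point (between the pads) is the TCP; z points along the fingers, y is the line along which they close (so a half turn about z gives the same grasp; the last joint's range is limited). The gripper opens to 85 mm and grips with 20 to 120 N. Pads are 22 mm wide; open, the fingers measure 114 mm over their backs; the gripper's body (76 mm by 85 mm) begins 54 mm behind the grasp point. The pads swing forward as they close: fully open they stand 13 mm farther back than shut.
Start: joints at [-1.362, 0.276, 1.505, -0, 1.361, -0.121], TCP at [0.186, -0.544, 0.25] pointing down, gripper open.
Joint ranges: [-2.89, 2.89], [-0.75, 2.08], [0.22, 2.7], [-1.18, 4.32], [0.11, 2.71], [-2.7, 2.7]. Speed limits (rad/s): [2.57, 2.57, 3.14, 3.14, 3.14, 3.14].

INTERFACE

Orientations are given as a unit quaternion [w, x, y, z].
In Python, from rig import get_state, imaging, ticket gives the robot as it stands. The module is installed in compiled form; this text tells all that it offers.
- The arm moves only by the shell command python3 -m inch 'ROWS' [FORCE]. ROWS is JSON, a list of rows, each an object with "claw": the opening, from -1 (shut) to 1 (fully open); "travel": the shift along the world's x, y, z in units of 200 mm (1.0 is 200 mm), a list of three; "turn": the turn about the world's z in units of 180 degrees (1.0 is 180 degrees). A call has 1 to 5 rows; each row is the pose to reach, as a shift and turn from the pose commanded when the call began, turning the shorter way round; what a row does not reach only later rows make up. A row lasts 1/10 s, in which the tool goes at most 50 mm and 8.59 degrees, less where a joint would pass 70% of its speed; a pose out of reach is approached as far as the arm can. A call with a number of a shift or a turn outside -1 to 1 is refused whole. A call with a gripper value outside its range is refused whole. The fingers move at their own pace and stop on an object; FORCE is the grip in N (left out, the last holds). Time passes only in rows, so rows that repeat a pose let the fingers close. It gives the time, the measured TCP pose, the force, the opening and the grip force at its end, in the units of the state.
- get_state(): the state, without advancing time (a new reading comes with each control period).
- imaging.get_image(name): name is "side" or "top"; returns the picture (420x560x3 uint8, red, green, blue); there is no depth.
- imaging.camera_params(name): a dict with "camera_matrix" (3x3 intrinsics, pixels), "k1" (the pictures are not rectified: a ray, as slopes to the right and down, at radius r is drawn at 1 + k1 r^2 times it, then the intrinsics apply), "cam_to_world" (4x4, takes a point from camera to world coordinates). Camera axes: x right, y down, z forward; pixel columns grow to the right and rows downward; lengths in m; the calibration is good to about 2 mm. A picture is of the moment at which its call begins. camera_params takes no time and is no camera call.
- ticket.sign_off(): hands the job in; it is judged then, once.
The state is a dict: "clock": time; "qpos": joint angles; "qd": joint speeds; "effort": joint torques, N m; "position": TCP position; "ee_rot": TCP orientation; "contact_force": force on the tool from outside, world axes, zero at the start; "moment": the same for the moment, N m; "width": finger opening in m; "gripper_force": force on a finger pad.
Only numpy, scipy, OpenCV 4.12 (cv2) and the standard library are available. Lean on these libraries where they do the work, as an engineer would, in place of code of your own. Each camera call takes 0.05 s, during which the arm holds its last target. There are 200 camera calls.

## Working session

There is one attempt and no reset: what is moved stays moved. The work goes in short steps, Python scripts to look and compute and a shell command to move; the robot and the scene stay as the last step left them, time stands still between calls to the robot, and variables do not carry over. Pictures are saved under pics/ and viewed, at most 14 in all, crops included, and the job is handed in when it is done.

```bash
mkdir -p pics; cat > h.py <<'E'
import numpy as np, cv2
from rig import get_state, imaging, ticket
def snap(n,f):
    im=imaging.get_image(n); cv2.imwrite(f'pics/{f}.png',im[:,:,::-1]); return im
def ray(n,uv):
    p=imaging.camera_params(n); K=np.array(p['camera_matrix'],float); T=np.array(p['cam_to_world'])
    q=cv2.undistortPoints(np.array(uv,float).reshape(-1,1,2),K,np.array([p['k1'],0,0,0.]))[:,0]
    d=np.c_[q,np.ones(len(q))]@T[:3,:3].T
    return T[:3,3],d
def plane(n,uv,z):
    o,d=ray(n,uv); return (o+d*((z-o[2])/d[:,2])[:,None])[:,:2]
E
python3 - <<'E'
from h import *
for n in('top','side'):
    snap(n,n+'0'); p=imaging.camera_params(n); print(n,p['k1'],np.round(p['camera_matrix'],1).tolist(),np.round(p['cam_to_world'],3).tolist())
print(get_state())
E
```

```text
top 0.047238031420484744 [[447.0, 0.0, 278.1], [0.0, 447.0, 216.9], [0.0, 0.0, 1.0]] [[-0.057, -0.972, 0.228, 0.274], [-0.998, 0.057, -0.008, -0.045], [-0.005, -0.228, -0.974, 1.155], [0.0, 0.0, 0.0, 1.0]]
side -0.04163621819395159 [[405.0, 0.0, 287.2], [0.0, 405.0, 208.7], [0.0, 0.0, 1.0]] [[0.997, -0.055, 0.053, 0.488], [-0.076, -0.77, 0.633, -0.585], [0.006, -0.635, -0.772, 0.715], [0.0, 0.0, 0.0, 1.0]]
{'clock': 0.1, 'qpos': array([-1.36199643e+00,  2.76532757e-01,  1.50600452e+00, -2.52665889e-05,
        1.36074501e+00, -1.20992001e-01]), 'qd': array([ 0.00060811, -0.00046444, -0.00140022, -0.00183625,  0.00012602,
        0.00098624]), 'effort': array([ 1.01071390e-03, -4.17701232e+01, -2.46404797e+01, -3.12144011e-04,
        5.87145900e-03,  6.58982628e-06]), 'position': array([ 0.18610773, -0.54356818,  0.24952644]), 'ee_rot': array([-8.43461221e-04,  9.86434655e-01,  1.64152242e-01, -4.94203917e-05]), 'contact_force': array([-0.81785785, -0.44294454, -0.12880603]), 'moment': array([ 0.00951259,  0.01041557, -0.00341333]), 'gripper_force': 0.0, 'width': 0.0855671517346282}
```

View pics/top0.png

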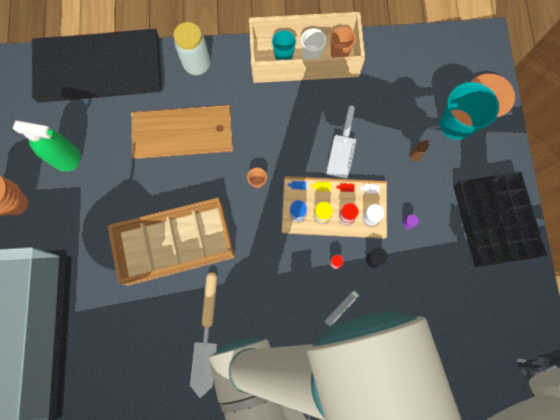

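View pics/side0.png

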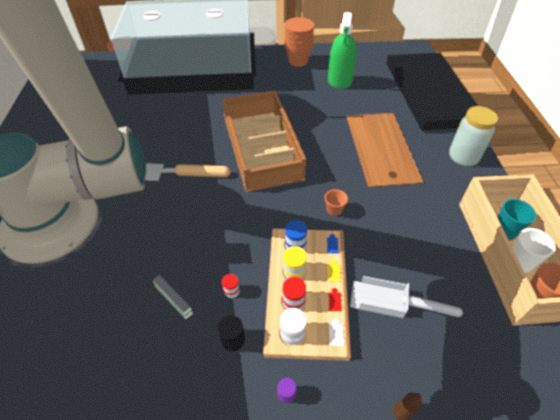

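```bash
python3 - <<'E'
from h import *
im=cv2.imread('pics/top0.png')
a=cv2.resize(im[170:280,275:430],None,fx=5,fy=5,interpolation=cv2.INTER_CUBIC)
b=cv2.resize(im[190:295,100:245],None,fx=5.5,fy=5.5,interpolation=cv2.INTER_CUBIC)
cv2.imwrite('pics/ca.png',a);cv2.imwrite('pics/cb.png',b)
h=cv2.cvtColor(im,cv2.COLOR_BGR2HSV)
H,S,V=cv2.split(h)
m={'blue':(H>100)&(H<130)&(S>150)&(V>80),'yellow':(H>22)&(H<35)&(S>190),'red':((H<6)|(H>174))&(S>180)&(V>100),'white':(S<45)&(V>150)}
L=[]
for k,q in m.items():
    n,l,s,c=cv2.connectedComponentsWithStats(q.astype(np.uint8))
    for i in range(1,n):
        x,y=c[i]
        if s[i,4]>15 and 275<x<430 and 170<y<280: print(k,s[i],c[i].round(1),'z21',plane('top',[c[i]],.0205).round(4),'z73',plane('top',[c[i]],.072).round(4))
E
```

```text
blue [289 182  17   7  98] [297.8 185. ] z21 [[ 0.6233 -0.1122]] z73 [[ 0.6074 -0.1092]]
blue [291 201  15  16 196] [297.9 208.6] z21 [[ 0.5588 -0.1081]] z73 [[ 0.5459 -0.1053]]
yellow [312 182  19   9 136] [321.9 185.8] z21 [[ 0.6172 -0.1757]] z73 [[ 0.6016 -0.1698]]
yellow [315 202  18  17 237] [323.5 210. ] z21 [[ 0.5513 -0.1745]] z73 [[ 0.5387 -0.1686]]
red [337 184  17   8 108] [346.3 187.3] z21 [[ 0.6094 -0.2396]] z73 [[ 0.5942 -0.2308]]
red [341 203  17  17 212] [349.3 211.1] z21 [[ 0.5442 -0.2415]] z73 [[ 0.532  -0.2326]]
red [332 255  11  12 105] [337.  260.5] z21 [[ 0.4171 -0.1981]] z73 [[ 0.4106 -0.1912]]
white [360 184  20  10 153] [370.2 188.1] z21 [[ 0.6034 -0.3022]] z73 [[ 0.5885 -0.2906]]
white [363 204  21  22 347] [373.2 214.6] z21 [[ 0.5314 -0.3024]] z73 [[ 0.5197 -0.2907]]
white [293 215  13   7  22] [299.5 219.2] z21 [[ 0.5301 -0.1103]] z73 [[ 0.5185 -0.1074]]
```

View pics/ca.png

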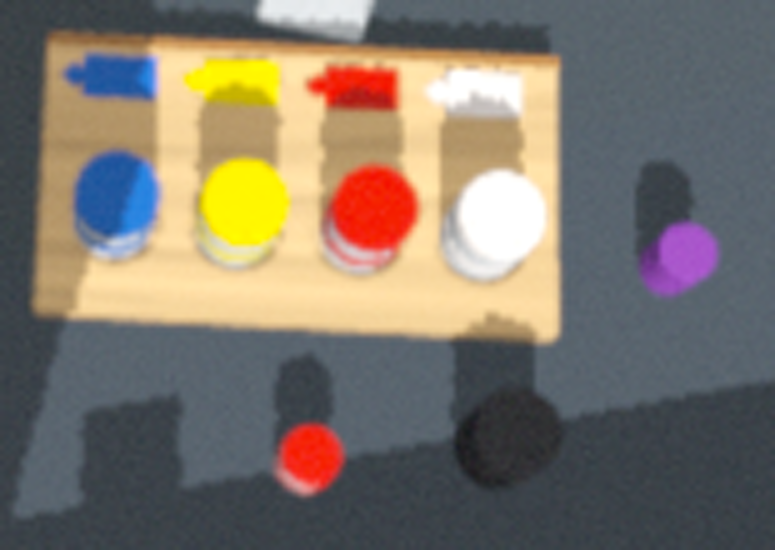

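View pics/cb.png

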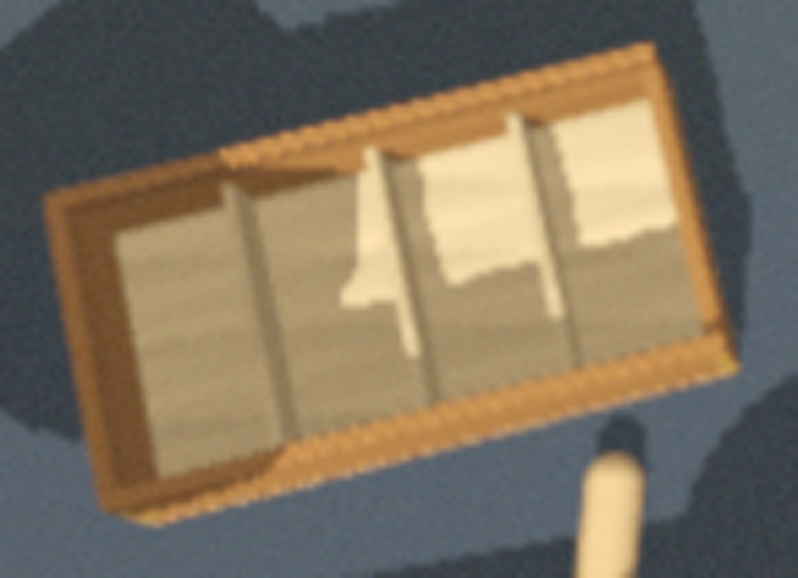

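The crop confirms the choice. The red candidates are a large tin on the rack at (349,212), a small one at (337,261), black at (376,258) and purple at (411,221). The large red one on the rack is meant. The order from the left is blue, yellow, red, white. The box rim corners (in the cb crop) are roughly (45,197), (652,45) and (107,510).

```bash
python3 - <<'E'
from h import *
from scipy.spatial.transform import Rotation as R
f=lambda p,s,o:(np.array(p,float)+.5)/s-.5+o
lid=plane('top',f([(118,194),(245,202),(375,208),(502,217)],5,[275,170]),.073)
print('lids',lid.round(4).tolist(),np.linalg.norm(np.diff(lid,axis=0),axis=1).round(4))
v=lid[0]-lid[3]; print('rack yaw',np.degrees(np.arctan2(-v[0],v[1])))
c=plane('top',f([(45,197),(652,45),(107,510),(735,358),(722,332)],5.5,[100,190]),.072)
print('box',c.round(4).tolist(),np.linalg.norm(c[0]-c[1]),np.linalg.norm(c[0]-c[2]),np.linalg.norm(c[1]-c[3]),np.linalg.norm(c[1]-c[4]))
v=c[0]-c[1]; yaw=np.arctan2(-v[0],v[1]); print('yaw',np.degrees(yaw))
ex=np.array([np.cos(yaw),np.sin(yaw)]);ey=np.array([-ex[1],ex[0]])
o=(c[0]+c[1])/2-ex*.073
# check w/ near-left, dividers (mid of top face ends)
print('o',o,'nl',(c[2]-o)@ex,(c[2]-o)@ey)
d=plane('top',f([(231,187),(374,152),(514,119)],5.5,[100,190]),.042); print('div',[((q-o)@ex).round(4) for q in d],[((q-o)@ey).round(4) for q in d])
b=plane('top',f([(155,522),(738,370)],5.5,[100,190]),0.); print('bot',[((q-o)@ex,(q-o)@ey) for q in b])
for y in(.1005,.0335,-.0335,-.1005): print('comp',(o+ey*y).round(4))
E=R.from_quat(np.roll(get_state()['ee_rot'],-1)).as_matrix(); print(E.round(3),get_state()['position'])
E
```

```text
lids [[0.5461, -0.1059], [0.5383, -0.1689], [0.5315, -0.2331], [0.5233, -0.2954]] [0.0634 0.0646 0.0629]
rack yaw -6.888152624635918
box [[0.5304, 0.366], [0.5856, 0.0931], [0.389, 0.3348], [0.4393, 0.0601], [0.4513, 0.0655]] 0.27842823875161976 0.14479510408160257 0.14990896922858987 0.13706927159693028
yaw 11.4326317631175
o [0.48643805 0.21506364] nl -0.07177324853414724 0.13669843361002676
div [np.float64(0.0652), np.float64(0.0647), np.float64(0.0637)] [np.float64(0.0659), np.float64(-0.001), np.float64(-0.067)]
bot [(np.float64(-0.07041575499731437), np.float64(0.13957524354276662)), (np.float64(-0.07060416624732004), np.float64(-0.1379070917546465))]
comp [0.4665 0.3136]
comp [0.4798 0.2479]
comp [0.4931 0.1822]
comp [0.5064 0.1166]
[[ 0.946  0.324 -0.   ]
 [ 0.324 -0.946  0.002]
 [ 0.    -0.002 -1.   ]] [ 0.18610773 -0.54356818  0.24952644]
```

```bash
python3 -m inch '[{"claw":1,"travel":[0.85,0.62,-0.1],"turn":0.18},{"claw":1,"travel":[0.85,0.62,-0.1],"turn":0.18},{"claw":1,"travel":[0.85,0.62,-0.1],"turn":0.18},{"claw":1,"travel":[0.85,0.62,-0.1],"turn":0.18},{"claw":1,"travel":[0.85,0.62,-0.1],"turn":0.18}]' 30
python3 -m inch '[{"claw":1,"travel":[0.83,0.62,-0.3],"turn":0.178},{"claw":1,"travel":[0.83,0.62,-0.3],"turn":0.178},{"claw":1,"travel":[0.83,0.62,-0.3],"turn":0.178},{"claw":1,"travel":[0.83,0.62,-0.3],"turn":0.178},{"claw":1,"travel":[0.83,0.62,-0.3],"turn":0.178}]'
python3 -m inch '[{"claw":1,"travel":[0,0,0],"turn":0}]'; python3 - <<'E'
from h import *
snap('side','s1')
E
```

```text
clock: 0.6
position: [0.3592, -0.4162, 0.2294]
ee_rot: [-0.001, 0.9, 0.435, 0.001]
contact_force: [-1.2, -0.4, 0.2]
width: 0.0853
gripper_force: 0.0
clock: 1.1
position: [0.5243, -0.2932, 0.1684]
ee_rot: [-0.001, 0.746, 0.666, 0.0]
contact_force: [-0.4, -1.6, -1.2]
width: 0.0853
gripper_force: 0.0
clock: 1.2
position: [0.5229, -0.2948, 0.169]
ee_rot: [-0.001, 0.746, 0.665, -0.0]
contact_force: [-0.6, 0.2, 0.1]
width: 0.0852
gripper_force: 0.0
```

View pics/s1.png

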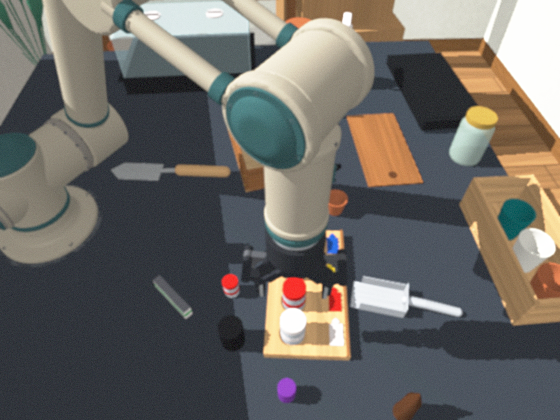

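The gripper straddles the rack row along rack x, with its fingers at (258,280) and (333,285). I'll cross-check the lids from this view.

```bash
python3 - <<'E'
from h import *
print(plane('side',[(293,319),(294,287),(295,256),(297,229)],.073).round(4))
p=imaging.camera_params('side');T=np.linalg.inv(p['cam_to_world'])
for z in(.169,.15):
  q=T@np.array([.523,-.295,z,1]);u=np.array(p['camera_matrix'])@(q[:3]/q[2]);print(u)
E
```

```text
[[ 0.5239 -0.2992]
 [ 0.5308 -0.2393]
 [ 0.5382 -0.1747]
 [ 0.5477 -0.1124]]
[293.28851075 289.54436337   1.        ]
[293.06824352 295.49896286   1.        ]
```

```bash
python3 -m inch '[{"claw":1,"travel":[0,-0.01,-0.2],"turn":0},{"claw":1,"travel":[0,-0.01,-0.38],"turn":0},{"claw":1,"travel":[0,-0.01,-0.5],"turn":0},{"claw":1,"travel":[0,-0.01,-0.595],"turn":0},{"claw":1,"travel":[0,-0.01,-0.595],"turn":0}]'
python3 -m inch '[{"claw":-0.2,"travel":[0,0,0],"turn":0},{"claw":-0.2,"travel":[0,0,0],"turn":0},{"claw":-0.2,"travel":[0,0,0],"turn":0},{"claw":-0.2,"travel":[0,0,0],"turn":0},{"claw":-0.2,"travel":[0,0,0],"turn":0}]' 30
```

```text
clock: 1.75
position: [0.519, -0.2988, 0.0494]
ee_rot: [-0.002, 0.748, 0.664, -0.001]
contact_force: [-1.0, 0.0, 0.1]
width: 0.0857
gripper_force: 0.0
clock: 2.25
position: [0.5229, -0.2991, 0.0531]
ee_rot: [0.002, 0.747, 0.665, -0.0]
contact_force: [-0.6, -1.0, 6.2]
width: 0.0434
gripper_force: 30.5
```

```bash
python3 -m inch '[{"claw":-0.2,"travel":[0,0,0.1],"turn":0},{"claw":-0.2,"travel":[0,0,0.25],"turn":0},{"claw":-0.2,"travel":[0,0,0.4],"turn":0},{"claw":-0.2,"travel":[0,0,0.55],"turn":0},{"claw":-0.2,"travel":[0,0,0.6],"turn":0}]' 35
python3 -m inch '[{"claw":-0.2,"travel":[0,0.1,0],"turn":0},{"claw":-0.2,"travel":[-0.01,0.3,0],"turn":0.02},{"claw":-0.2,"travel":[-0.02,0.5,0],"turn":0.04},{"claw":-0.2,"travel":[-0.03,0.7,0],"turn":0.05},{"claw":-0.2,"travel":[-0.04,0.9,0],"turn":0.06}]'
python3 -m inch '[{"claw":-0.2,"travel":[-0.01,0.2,0],"turn":0.01},{"claw":-0.2,"travel":[-0.02,0.4,0],"turn":0.02},{"claw":-0.2,"travel":[-0.03,0.6,0],"turn":0.03},{"claw":-0.2,"travel":[-0.035,0.8,0],"turn":0.035},{"claw":-0.2,"travel":[-0.04,1,0],"turn":0.042}]'
python3 -m inch '[{"claw":-0.2,"travel":[0,0.12,0],"turn":0},{"claw":-0.2,"travel":[0,0.17,0],"turn":0},{"claw":-0.2,"travel":[0,0.17,0],"turn":0}]'
```

```text
clock: 2.75
position: [0.5237, -0.2988, 0.1748]
ee_rot: [0.003, 0.747, 0.665, 0.001]
contact_force: [-0.4, -0.3, -0.7]
width: 0.0434
gripper_force: 37.6
clock: 3.25
position: [0.5122, -0.1149, 0.1693]
ee_rot: [-0.002, 0.681, 0.733, -0.0]
contact_force: [1.3, -0.4, -1.5]
width: 0.0436
gripper_force: 37.6
clock: 3.75
position: [0.5037, 0.0845, 0.1695]
ee_rot: [-0.002, 0.631, 0.776, -0.001]
contact_force: [1.4, -0.1, -0.4]
width: 0.0433
gripper_force: 37.6
clock: 4.05
position: [0.5048, 0.1172, 0.1701]
ee_rot: [-0.001, 0.63, 0.776, -0.001]
contact_force: [0.8, -0.2, -1.6]
width: 0.0431
gripper_force: 37.6
```

```bash
python3 - <<'E'
from h import *
snap('side','s2')
s=get_state();print(s['position'],s['ee_rot'],s['contact_force'])
E
```

```text
[0.50519363 0.11606142 0.17031056] [-5.29001450e-04  6.30776452e-01  7.75963770e-01 -1.00761409e-03] [-0.28163257 -0.12358069 -0.87582723]
```

View pics/s2.png

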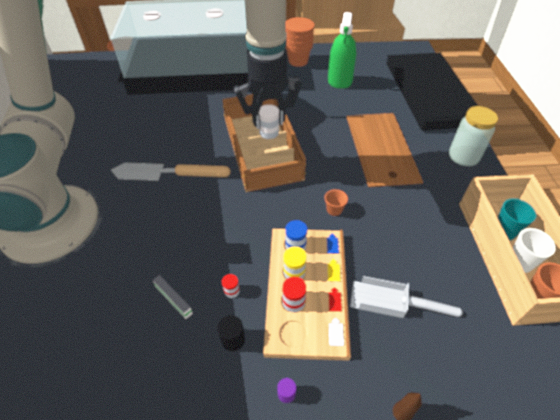

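```bash
python3 -m inch '[{"claw":-0.2,"travel":[0,0,-0.15],"turn":0},{"claw":-0.2,"travel":[0,0,-0.33],"turn":0},{"claw":-0.2,"travel":[0,0,-0.5],"turn":0},{"claw":-0.2,"travel":[0,0,-0.59],"turn":0},{"claw":-0.2,"travel":[0,0,-0.62],"turn":0}]'
python3 -m inch '[{"claw":-0.2,"travel":[0,0,0],"turn":0},{"claw":-0.2,"travel":[0,0,0],"turn":0}]'
```

```text
clock: 4.6
position: [0.5037, 0.114, 0.046]
ee_rot: [-0.002, 0.632, 0.775, -0.003]
contact_force: [-12.6, -3.0, 41.5]
width: 0.0434
gripper_force: 41.4
clock: 4.8
position: [0.5068, 0.1149, 0.0478]
ee_rot: [0.001, 0.632, 0.775, 0.0]
contact_force: [0.5, 0.0, -1.1]
width: 0.0436
gripper_force: 37.7
```

```bash
python3 -m inch '[{"claw":0.4,"travel":[0,0,0],"turn":0},{"claw":0.4,"travel":[0,0,0],"turn":0},{"claw":0.4,"travel":[0,0,0],"turn":0},{"claw":0.4,"travel":[0,0,0.1],"turn":0},{"claw":0.4,"travel":[0,0,0.3],"turn":0}]'
python3 -m inch '[{"claw":0.4,"travel":[0,0,0.2],"turn":0},{"claw":0.4,"travel":[0,-0.1,0.32],"turn":0},{"claw":0.8,"travel":[0.02,-0.35,0.32],"turn":-0.02},{"claw":1,"travel":[0.04,-0.6,0.32],"turn":-0.04},{"claw":1,"travel":[0.06,-0.85,0.32],"turn":-0.06}]'
python3 -m inch '[{"claw":1,"travel":[0.02,-0.25,0],"turn":-0.02},{"claw":1,"travel":[0.05,-0.5,0],"turn":-0.04},{"claw":1,"travel":[0.065,-0.75,0],"turn":-0.042},{"claw":1,"travel":[0.065,-0.9,0],"turn":-0.042},{"claw":1,"travel":[0.065,-0.9,0],"turn":-0.042}]'
python3 - <<'E'
from h import *
snap('side','s3')
s=get_state();print(s['position'],s['ee_rot'],s['contact_force'])
E
```

```text
clock: 5.3
position: [0.5038, 0.1157, 0.1055]
ee_rot: [-0.003, 0.631, 0.775, -0.002]
contact_force: [1.1, -0.1, 0.0]
width: 0.0598
gripper_force: 0.0
clock: 5.8
position: [0.5183, -0.0549, 0.1721]
ee_rot: [0.001, 0.702, 0.712, 0.0]
contact_force: [0.8, 0.4, -1.1]
width: 0.0856
gripper_force: 0.0
clock: 6.3
position: [0.5315, -0.2382, 0.1712]
ee_rot: [0.001, 0.748, 0.663, -0.0]
contact_force: [0.9, 0.3, -0.4]
width: 0.0854
gripper_force: 0.0
[ 0.53105808 -0.23553897  0.17108746] [3.52434113e-05 7.48088575e-01 6.63598887e-01 1.50037417e-05] [-0.20128689 -1.17080341 -0.80661437]
```

View pics/s3.png

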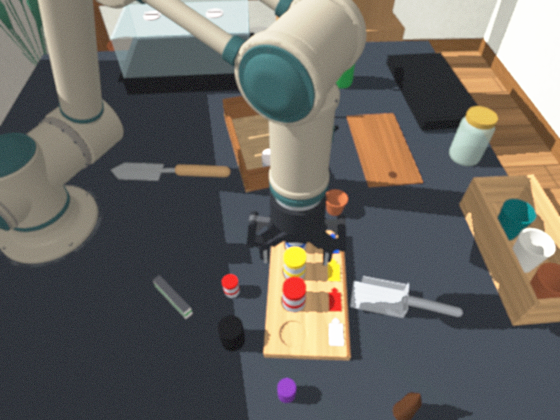

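The white tin stands in the right-hand compartment at (267,157), and the gripper is above the red tin. Next I'll grip and carry the red one.

```bash
python3 -m inch '[{"claw":1,"travel":[0,0,-0.2],"turn":0},{"claw":1,"travel":[0,0,-0.38],"turn":0},{"claw":1,"travel":[0,0,-0.5],"turn":0},{"claw":1,"travel":[0,0,-0.6],"turn":0},{"claw":1,"travel":[0,0,-0.6],"turn":0}]'
python3 -m inch '[{"claw":-0.2,"travel":[0,0,0],"turn":0},{"claw":-0.2,"travel":[0,0,0],"turn":0},{"claw":-0.2,"travel":[0,0,0],"turn":0},{"claw":-0.2,"travel":[0,0,0],"turn":0},{"claw":-0.2,"travel":[0,0,0],"turn":0}]' 35
python3 -m inch '[{"claw":-0.2,"travel":[0,0,0.1],"turn":0},{"claw":-0.2,"travel":[0,0,0.25],"turn":0},{"claw":-0.2,"travel":[0,0,0.4],"turn":0},{"claw":-0.2,"travel":[0,0,0.55],"turn":0},{"claw":-0.2,"travel":[0,0,0.6],"turn":0}]'
```

```text
clock: 6.85
position: [0.529, -0.2308, 0.0487]
ee_rot: [-0.003, 0.747, 0.665, -0.001]
contact_force: [-1.0, 0.2, 0.6]
width: 0.0856
gripper_force: 0.0
clock: 7.35
position: [0.5321, -0.2338, 0.053]
ee_rot: [0.001, 0.747, 0.665, 0.001]
contact_force: [0.1, 0.8, 5.7]
width: 0.0431
gripper_force: 35.9
clock: 7.85
position: [0.5326, -0.2345, 0.1747]
ee_rot: [0.003, 0.747, 0.665, 0.001]
contact_force: [1.0, 0.0, -2.0]
width: 0.0433
gripper_force: 35.9
```

```bash
python3 -m inch '[{"claw":-0.2,"travel":[0,0.1,0],"turn":0},{"claw":-0.2,"travel":[-0.02,0.3,0],"turn":0.02},{"claw":-0.2,"travel":[-0.04,0.5,0],"turn":0.04},{"claw":-0.2,"travel":[-0.06,0.7,0],"turn":0.05},{"claw":-0.2,"travel":[-0.09,0.9,0],"turn":0.06}]'
python3 -m inch '[{"claw":-0.2,"travel":[-0.02,0.2,0],"turn":0.01},{"claw":-0.2,"travel":[-0.04,0.4,0],"turn":0.02},{"claw":-0.2,"travel":[-0.06,0.6,0],"turn":0.03},{"claw":-0.2,"travel":[-0.08,0.8,0],"turn":0.035},{"claw":-0.2,"travel":[-0.1,1,0],"turn":0.04}]'
python3 -m inch '[{"claw":-0.2,"travel":[0,0.12,0],"turn":0},{"claw":-0.2,"travel":[0,0.18,0],"turn":0},{"claw":-0.2,"travel":[0,0.18,0],"turn":0},{"claw":-0.2,"travel":[0,0.18,0],"turn":0}]'
```

```text
clock: 8.35
position: [0.5124, -0.0521, 0.1704]
ee_rot: [-0.001, 0.681, 0.732, -0.0]
contact_force: [0.2, 0.6, -0.7]
width: 0.0431
gripper_force: 35.9
clock: 8.85
position: [0.4921, 0.1478, 0.1704]
ee_rot: [-0.0, 0.634, 0.774, -0.0]
contact_force: [0.2, -0.6, -1.6]
width: 0.0437
gripper_force: 35.9
clock: 9.25
position: [0.493, 0.1815, 0.1708]
ee_rot: [0.0, 0.634, 0.773, -0.001]
contact_force: [0.4, 0.6, -1.2]
width: 0.0429
gripper_force: 35.9
```

```bash
python3 -m inch '[{"claw":-0.2,"travel":[0,0,-0.15],"turn":0},{"claw":-0.2,"travel":[0,0,-0.33],"turn":0},{"claw":-0.2,"travel":[0,0,-0.48],"turn":0},{"claw":-0.2,"travel":[0,0,-0.55],"turn":0},{"claw":-0.2,"travel":[0,0,-0.58],"turn":0}]'
python3 -m inch '[{"claw":-0.2,"travel":[0,0,-0.015],"turn":0},{"claw":-0.2,"travel":[0,0,-0.03],"turn":0},{"claw":-0.2,"travel":[0,0,-0.035],"turn":0},{"claw":-0.2,"travel":[0,0,-0.035],"turn":0}]'
python3 -m inch '[{"claw":0.4,"travel":[0,0,0],"turn":0},{"claw":0.4,"travel":[0,0,0],"turn":0},{"claw":0.4,"travel":[0,0,0],"turn":0},{"claw":0.4,"travel":[0,0,0.1],"turn":0},{"claw":0.4,"travel":[0,0,0.3],"turn":0}]'
```

```text
clock: 9.75
position: [0.4922, 0.1805, 0.0535]
ee_rot: [-0.001, 0.635, 0.773, -0.002]
contact_force: [0.1, 0.2, -1.0]
width: 0.0433
gripper_force: 35.9
clock: 10.15
position: [0.4936, 0.1824, 0.049]
ee_rot: [0.0, 0.634, 0.773, 0.001]
contact_force: [-0.4, -0.0, -0.6]
width: 0.0429
gripper_force: 35.9
clock: 10.65
position: [0.4908, 0.1819, 0.1065]
ee_rot: [-0.002, 0.634, 0.773, -0.003]
contact_force: [0.4, 0.6, -0.8]
width: 0.0596
gripper_force: 0.0
```

```bash
python3 -m inch '[{"claw":0.4,"travel":[0,0,0.2],"turn":0},{"claw":0.4,"travel":[0.02,-0.1,0.31],"turn":0},{"claw":0.8,"travel":[0.05,-0.35,0.31],"turn":-0.02},{"claw":1,"travel":[0.08,-0.6,0.31],"turn":-0.04},{"claw":1,"travel":[0.12,-0.85,0.31],"turn":-0.06}]'
python3 -m inch '[{"claw":1,"travel":[0.02,-0.25,0],"turn":-0.02},{"claw":1,"travel":[0.05,-0.5,0],"turn":-0.04},{"claw":1,"travel":[0.105,-0.75,0],"turn":-0.042},{"claw":1,"travel":[0.105,-0.91,0],"turn":-0.042},{"claw":1,"travel":[0.105,-0.91,0],"turn":-0.042}]'
python3 -m inch '[{"claw":1,"travel":[0,0,0],"turn":0},{"claw":1,"travel":[0,0,0],"turn":0}]'
python3 - <<'E'
from h import *
snap('side','s4')
E
```

```text
clock: 11.15
position: [0.5168, 0.0125, 0.171]
ee_rot: [0.001, 0.704, 0.71, 0.0]
contact_force: [0.5, 0.0, 0.5]
width: 0.0853
gripper_force: 0.0
clock: 11.65
position: [0.5386, -0.1729, 0.1703]
ee_rot: [0.001, 0.751, 0.661, -0.0]
contact_force: [-0.1, 0.6, 0.1]
width: 0.0857
gripper_force: 0.0
clock: 11.85
position: [0.5376, -0.1671, 0.1702]
ee_rot: [-0.001, 0.749, 0.663, 0.0]
contact_force: [0.8, 0.9, -1.2]
width: 0.0854
gripper_force: 0.0
```

View pics/s4.png

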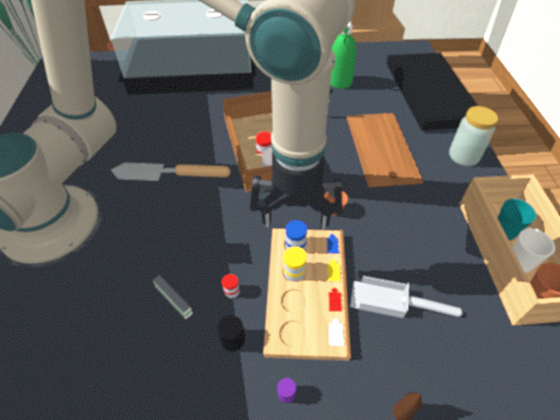

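The red tin at (264,142) and the white one at (267,157) stand in the box. Yellow is next.

```bash
python3 -m inch '[{"claw":1,"travel":[0,0,-0.2],"turn":0},{"claw":1,"travel":[0,0,-0.38],"turn":0},{"claw":1,"travel":[0,0,-0.5],"turn":0},{"claw":1,"travel":[0,0,-0.6],"turn":0},{"claw":1,"travel":[0,0,-0.6],"turn":0}]'
python3 -m inch '[{"claw":-0.2,"travel":[0,0,0],"turn":0},{"claw":-0.2,"travel":[0,0,0],"turn":0},{"claw":-0.2,"travel":[0,0,0],"turn":0},{"claw":-0.2,"travel":[0,0,0],"turn":0},{"claw":-0.2,"travel":[0,0,0],"turn":0}]' 35
python3 -m inch '[{"claw":-0.2,"travel":[0,0,0.1],"turn":0},{"claw":-0.2,"travel":[0,0,0.25],"turn":0},{"claw":-0.2,"travel":[0,0,0.4],"turn":0},{"claw":-0.2,"travel":[0,0,0.55],"turn":0},{"claw":-0.2,"travel":[0,0,0.6],"turn":0}]'
```

```text
clock: 12.4
position: [0.5359, -0.1658, 0.0479]
ee_rot: [-0.003, 0.748, 0.663, -0.001]
contact_force: [0.7, 0.3, -0.7]
width: 0.0852
gripper_force: 0.0
clock: 12.9
position: [0.5389, -0.1684, 0.0519]
ee_rot: [0.001, 0.749, 0.662, 0.001]
contact_force: [0.2, 1.5, 6.6]
width: 0.0436
gripper_force: 35.6
clock: 13.4
position: [0.5395, -0.169, 0.1737]
ee_rot: [0.003, 0.749, 0.662, 0.001]
contact_force: [0.1, -0.3, -0.8]
width: 0.0432
gripper_force: 35.9
```

```bash
python3 -m inch '[{"claw":-0.2,"travel":[0,0.1,0],"turn":0},{"claw":-0.2,"travel":[-0.03,0.3,0],"turn":0.02},{"claw":-0.2,"travel":[-0.06,0.5,0],"turn":0.04},{"claw":-0.2,"travel":[-0.1,0.7,0],"turn":0.05},{"claw":-0.2,"travel":[-0.14,0.9,0],"turn":0.06}]'
python3 -m inch '[{"claw":-0.2,"travel":[-0.03,0.2,0],"turn":0.01},{"claw":-0.2,"travel":[-0.06,0.4,0],"turn":0.02},{"claw":-0.2,"travel":[-0.1,0.6,0],"turn":0.03},{"claw":-0.2,"travel":[-0.13,0.8,0],"turn":0.035},{"claw":-0.2,"travel":[-0.15,1,0],"turn":0.04}]'
python3 -m inch '[{"claw":-0.2,"travel":[0,0.12,0],"turn":0},{"claw":-0.2,"travel":[0,0.18,0],"turn":0},{"claw":-0.2,"travel":[0,0.18,0],"turn":0},{"claw":-0.2,"travel":[0,0.18,0],"turn":0}]'
```

```text
clock: 13.9
position: [0.5089, 0.0131, 0.1693]
ee_rot: [-0.001, 0.683, 0.73, -0.0]
contact_force: [0.3, 0.0, -1.1]
width: 0.0433
gripper_force: 35.9
clock: 14.4
position: [0.4786, 0.2131, 0.1694]
ee_rot: [-0.0, 0.636, 0.772, -0.001]
contact_force: [1.0, -0.1, -0.9]
width: 0.0432
gripper_force: 35.9
clock: 14.8
position: [0.4797, 0.2467, 0.1698]
ee_rot: [0.0, 0.636, 0.772, -0.001]
contact_force: [-1.0, -1.0, -0.6]
width: 0.0435
gripper_force: 35.9
```

```bash
python3 -m inch '[{"claw":-0.2,"travel":[0,0,-0.15],"turn":0},{"claw":-0.2,"travel":[0,0,-0.33],"turn":0},{"claw":-0.2,"travel":[0,0,-0.48],"turn":0},{"claw":-0.2,"travel":[0,0,-0.55],"turn":0},{"claw":-0.2,"travel":[0,0,-0.58],"turn":0}]'
python3 -m inch '[{"claw":-0.2,"travel":[0,0,-0.015],"turn":0},{"claw":-0.2,"travel":[0,0,-0.03],"turn":0},{"claw":-0.2,"travel":[0,0,-0.035],"turn":0},{"claw":-0.2,"travel":[0,0,-0.035],"turn":0}]'
python3 -m inch '[{"claw":0.4,"travel":[0,0,0],"turn":0},{"claw":0.4,"travel":[0,0,0],"turn":0},{"claw":0.4,"travel":[0,0,0],"turn":0},{"claw":0.4,"travel":[0,0,0.1],"turn":0},{"claw":0.4,"travel":[0,0,0.3],"turn":0}]'
```

```text
clock: 15.3
position: [0.479, 0.2456, 0.0526]
ee_rot: [-0.001, 0.637, 0.771, -0.002]
contact_force: [-0.1, -0.4, -0.6]
width: 0.0432
gripper_force: 35.9
clock: 15.7
position: [0.4804, 0.2478, 0.048]
ee_rot: [0.0, 0.636, 0.771, 0.001]
contact_force: [0.1, -0.1, -1.3]
width: 0.043
gripper_force: 35.9
clock: 16.2
position: [0.4777, 0.247, 0.1054]
ee_rot: [-0.002, 0.636, 0.772, -0.003]
contact_force: [-0.3, 0.8, -0.5]
width: 0.0597
gripper_force: 0.0
```

```bash
python3 -m inch '[{"claw":0.4,"travel":[0,0,0.2],"turn":0},{"claw":0.4,"travel":[0.02,-0.1,0.31],"turn":0},{"claw":0.8,"travel":[0.06,-0.35,0.31],"turn":-0.02},{"claw":1,"travel":[0.11,-0.6,0.31],"turn":-0.04},{"claw":1,"travel":[0.16,-0.85,0.31],"turn":-0.06}]'
python3 -m inch '[{"claw":1,"travel":[0.05,-0.25,0],"turn":-0.02},{"claw":1,"travel":[0.1,-0.5,0],"turn":-0.04},{"claw":1,"travel":[0.17,-0.75,0],"turn":-0.042},{"claw":1,"travel":[0.17,-0.925,0],"turn":-0.042},{"claw":1,"travel":[0.17,-0.925,0],"turn":-0.042}]'
python3 -m inch '[{"claw":1,"travel":[0,0,0],"turn":0},{"claw":1,"travel":[0,0,0],"turn":0},{"claw":1,"travel":[0,0,0],"turn":0}]'
python3 - <<'E'
from h import *
snap('side','s5')
E
```

```text
clock: 16.7
position: [0.5116, 0.079, 0.17]
ee_rot: [0.001, 0.706, 0.708, 0.001]
contact_force: [1.5, -0.2, 0.5]
width: 0.0855
gripper_force: 0.0
clock: 17.2
position: [0.5462, -0.1097, 0.1693]
ee_rot: [0.001, 0.753, 0.658, -0.0]
contact_force: [0.7, 0.4, 0.4]
width: 0.0854
gripper_force: 0.0
clock: 17.5
position: [0.5452, -0.1031, 0.1694]
ee_rot: [-0.0, 0.751, 0.661, 0.0]
contact_force: [0.2, 0.1, 0.4]
width: 0.0856
gripper_force: 0.0
```

View pics/s5.png

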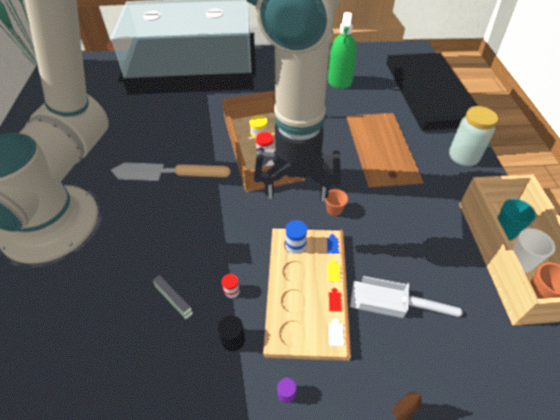

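The yellow, red and white tins stand in the box. Now blue, with a −3 mm correction in y.

```bash
python3 -m inch '[{"claw":1,"travel":[0,-0.015,-0.2],"turn":0},{"claw":1,"travel":[0,-0.015,-0.38],"turn":0},{"claw":1,"travel":[0,-0.015,-0.5],"turn":0},{"claw":1,"travel":[0,-0.015,-0.595],"turn":0},{"claw":1,"travel":[0,-0.015,-0.595],"turn":0}]'
python3 -m inch '[{"claw":-0.2,"travel":[0,0,0],"turn":0},{"claw":-0.2,"travel":[0,0,0],"turn":0},{"claw":-0.2,"travel":[0,0,0],"turn":0},{"claw":-0.2,"travel":[0,0,0],"turn":0},{"claw":-0.2,"travel":[0,0,0],"turn":0}]' 35
python3 -m inch '[{"claw":-0.2,"travel":[0,0,0.1],"turn":0},{"claw":-0.2,"travel":[0,0,0.25],"turn":0},{"claw":-0.2,"travel":[0,0,0.4],"turn":0},{"claw":-0.2,"travel":[0,0,0.55],"turn":0},{"claw":-0.2,"travel":[0,0,0.6],"turn":0}]'
```

```text
clock: 18.05
position: [0.5434, -0.1059, 0.048]
ee_rot: [-0.003, 0.751, 0.661, -0.001]
contact_force: [-0.1, -0.2, 1.4]
width: 0.0854
gripper_force: 0.0
clock: 18.55
position: [0.5465, -0.1078, 0.0519]
ee_rot: [0.001, 0.751, 0.66, 0.001]
contact_force: [-0.3, 0.6, 6.6]
width: 0.0428
gripper_force: 35.8
clock: 19.05
position: [0.5471, -0.1083, 0.1736]
ee_rot: [0.003, 0.751, 0.66, 0.002]
contact_force: [1.3, 0.1, -1.1]
width: 0.043
gripper_force: 35.8
```

```bash
python3 -m inch '[{"claw":-0.2,"travel":[0,0.1,0],"turn":0},{"claw":-0.2,"travel":[-0.04,0.3,0],"turn":0.02},{"claw":-0.2,"travel":[-0.08,0.5,0],"turn":0.04},{"claw":-0.2,"travel":[-0.13,0.7,0],"turn":0.05},{"claw":-0.2,"travel":[-0.18,0.9,0],"turn":0.06}]'
python3 -m inch '[{"claw":-0.2,"travel":[-0.04,0.2,0],"turn":0.01},{"claw":-0.2,"travel":[-0.08,0.4,0],"turn":0.02},{"claw":-0.2,"travel":[-0.13,0.6,0],"turn":0.03},{"claw":-0.2,"travel":[-0.17,0.8,0],"turn":0.035},{"claw":-0.2,"travel":[-0.21,1,0],"turn":0.04}]'
python3 -m inch '[{"claw":-0.2,"travel":[0,0.12,0],"turn":0},{"claw":-0.2,"travel":[0,0.21,0],"turn":0},{"claw":-0.2,"travel":[0,0.21,0],"turn":0},{"claw":-0.2,"travel":[0,0.21,0],"turn":0}]'
```

```text
clock: 19.55
position: [0.5083, 0.0736, 0.1693]
ee_rot: [-0.001, 0.685, 0.728, -0.0]
contact_force: [1.2, -0.2, 0.3]
width: 0.0433
gripper_force: 35.8
clock: 20.05
position: [0.4663, 0.2736, 0.1694]
ee_rot: [-0.0, 0.638, 0.77, -0.001]
contact_force: [0.3, 0.4, 0.1]
width: 0.0433
gripper_force: 35.8
clock: 20.45
position: [0.4672, 0.3137, 0.1696]
ee_rot: [0.0, 0.639, 0.77, -0.001]
contact_force: [-0.4, 0.2, -1.2]
width: 0.0435
gripper_force: 35.8
```

```bash
python3 -m inch '[{"claw":-0.2,"travel":[0,0,-0.15],"turn":0},{"claw":-0.2,"travel":[0,0,-0.33],"turn":0},{"claw":-0.2,"travel":[0,0,-0.48],"turn":0},{"claw":-0.2,"travel":[0,0,-0.55],"turn":0},{"claw":-0.2,"travel":[0,0,-0.58],"turn":0}]'
python3 -m inch '[{"claw":-0.2,"travel":[0,0,-0.015],"turn":0},{"claw":-0.2,"travel":[0,0,-0.03],"turn":0},{"claw":-0.2,"travel":[0,0,-0.035],"turn":0},{"claw":-0.2,"travel":[0,0,-0.035],"turn":0}]'
python3 -m inch '[{"claw":0.4,"travel":[0,0,0],"turn":0},{"claw":0.4,"travel":[0,0,0],"turn":0},{"claw":0.4,"travel":[0,0,0],"turn":0},{"claw":0.4,"travel":[0,0,0.1],"turn":0},{"claw":0.4,"travel":[0,0,0.3],"turn":0}]'
python3 -m inch '[{"claw":0.4,"travel":[0,0,0.2],"turn":0},{"claw":0.4,"travel":[0,-0.1,0.4],"turn":0},{"claw":0.4,"travel":[0,-0.35,0.4],"turn":0},{"claw":0.4,"travel":[0,-0.6,0.4],"turn":0},{"claw":0.4,"travel":[0,-0.85,0.4],"turn":0}]'
python3 -m inch '[{"claw":0.4,"travel":[0,-0.25,0],"turn":0},{"claw":0.4,"travel":[0,-0.5,0],"turn":0},{"claw":0.4,"travel":[0,-0.75,0],"turn":0},{"claw":0.4,"travel":[0,-1,0],"turn":0},{"claw":0.4,"travel":[0,-1,0],"turn":0}]'
python3 -m inch '[{"claw":0.4,"travel":[0,-0.25,0],"turn":0},{"claw":0.4,"travel":[0,-0.5,0],"turn":0},{"claw":0.4,"travel":[0,-0.75,0],"turn":0},{"claw":0.4,"travel":[0,-0.75,0],"turn":0},{"claw":0.4,"travel":[0,-0.75,0],"turn":0}]'
python3 - <<'E'
from h import *
im=snap('top','t6'); cv2.imwrite('pics/ct6.png',cv2.resize(im[190:295,100:245,::-1],None,fx=5.5,fy=5.5,interpolation=cv2.INTER_CUBIC))
E
```

```text
clock: 20.95
position: [0.4666, 0.3121, 0.0525]
ee_rot: [-0.001, 0.639, 0.769, -0.002]
contact_force: [-0.0, 0.9, -0.2]
width: 0.0433
gripper_force: 35.9
clock: 21.35
position: [0.4679, 0.3144, 0.048]
ee_rot: [0.0, 0.639, 0.769, 0.001]
contact_force: [-0.5, -0.1, -0.9]
width: 0.043
gripper_force: 35.9
clock: 21.85
position: [0.4653, 0.3132, 0.1052]
ee_rot: [-0.001, 0.639, 0.769, -0.003]
contact_force: [0.2, 0.2, 0.1]
width: 0.0596
gripper_force: 0.0
clock: 22.35
position: [0.4673, 0.143, 0.188]
ee_rot: [0.001, 0.638, 0.77, 0.001]
contact_force: [0.7, 0.2, 0.1]
width: 0.0597
gripper_force: 0.0
clock: 22.85
position: [0.4679, -0.0616, 0.1877]
ee_rot: [0.002, 0.641, 0.767, -0.001]
contact_force: [0.6, 0.8, 0.1]
width: 0.0601
gripper_force: 0.0
clock: 23.35
position: [0.4674, -0.2058, 0.1871]
ee_rot: [-0.001, 0.639, 0.769, 0.0]
contact_force: [0.3, 0.3, 0.6]
width: 0.0597
gripper_force: 0.0
```

View pics/ct6.png

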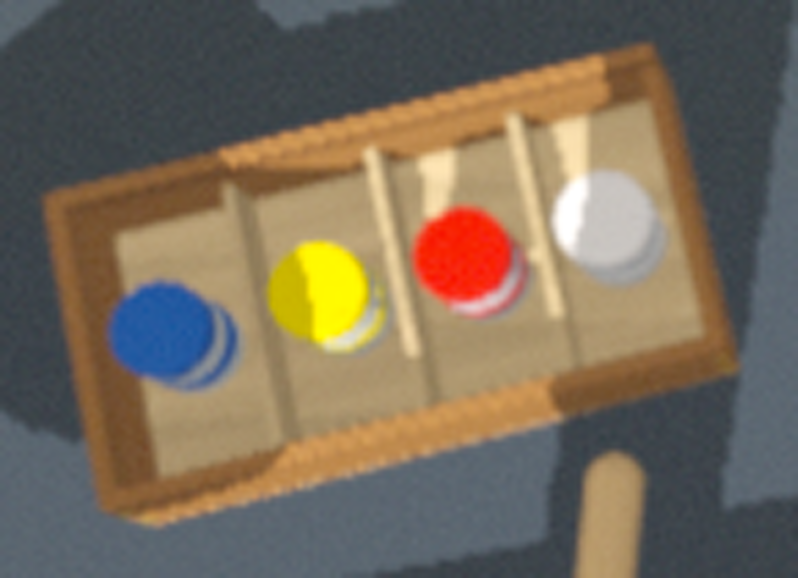

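The lids are at (162,330), (318,290), (463,255) and (607,218) in the crop: blue, yellow, red and white, all upright. I'll check the centring, then hand in.

```bash
python3 - <<'E'
from h import *
p=plane('top',(np.array([(162,330),(318,290),(463,255),(607,218)],float)+.5)/5.5-.5+[100,190],.066)
y=np.radians(11.43);ex=np.array([np.cos(y),np.sin(y)]);ey=np.array([-ex[1],ex[0]])
q=p-[.4864,.2151];r=np.c_[q@ex,q@ey-[.1005,.0335,-.0335,-.1005]];print(r.round(4))
if abs(r).max()<.009: print(ticket.sign_off())
E
```

```text
[[ 0.0017  0.0009]
 [ 0.0018 -0.0024]
 [ 0.0009 -0.0012]
 [ 0.0009 -0.0005]]
the job is handed in; nothing more can be done
None
```

All four tins stand upright in the seed box in rack order (blue, yellow, red, white from the left), each measured within 3 mm of its compartment's centre, and the job is handed in at about 23 s on the robot's clock; no verdict was returned.

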